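# Clamp the jam jar in the ratchet clamp and keep it held

### The arm

A 6-joint arm with a two-finger parallel gripper is mounted at the origin on a cart in front of the work surface, level with it; the furniture and walls round the work are solid. World frame = base frame: x ahead of the robot, y to its left, z up, the work surface at z = 0. Lengths are in m, angles in rad, forces in N, time in s.
With the tool pointing down it reaches from about 0.275 to 0.75 m from the base axis. Payload 10.2 kg.
Tool frame: the origin (TCP) lies at the centre of the arm's flange, where the gripper is bolted on; the fingertips stand 166 mm ahead of it and the grasp point (between the pads) lies 147 mm ahead of it (ctrl.tip_reach is the distance from the TCP to the fingertips, in m); z points along the fingers, y is the line along which they close (so a half turn about z gives the same grasp; the last joint's range is limited). The gripper opens to 88 mm and grips with 3 to 60 N. Pads are 18 mm wide; open, the fingers measure 123 mm over their backs; the gripper's body (75 mm by 187 mm) begins 45 mm behind the grasp point.
Start: joints at [1.085, 0.313, 1.498, -0, 1.331, -0.223], TCP at [0.136, 0.507, 0.405] pointing down, gripper open.
Joint ranges: [-2.94, 2.94], [-0.97, 2.17], [0.19, 2.56], [-1.23, 4.37], [0.02, 3.11], [-2.88, 2.88]. Speed limits (rad/s): [2.39, 2.39, 3.01, 3.14, 3.14, 3.14].

### API

Orientations are given as a unit quaternion [w, x, y, z].
In Python, from workcell import ctrl gives the robot as it stands.
- The arm moves only by the shell command python3 -m pendant 'ROWS'. ROWS is JSON, a list of rows, each a list of 3 entries, a list of its own where there are three numbers: the closure, from 0 (fully open) to 1 (shut), then the shift along the tool's x, y, z as a fraction of full scale, then the turn, a rotation vector about the tool's x, y, z as a fraction of full scale. A call has 1 to 12 rows; each row shifts and turns the commanded pose from where the row before left it, along the tool's axes as they then stand; what a row does not reach is not made up. Full scale, the value 1, is 0.05 m for a shift and 0.1 rad for a turn. A row lasts 1/8 s, in which the tool goes at most 62.5 mm and 10.7 degrees, less where a joint would pass 70% of its speed; a pose out of reach is approached as far as the arm can. A call with a number of a shift or a turn outside -1 to 1 is refused whole. A call with a gripper value outside its range is refused whole. The fingers move at their own pace and stop on an object; the grip force is fixed at half the most. Time passes only in rows, so rows that do not move let the fingers close. It gives the time, the measured TCP pose, the force, the opening and the grip force at its end, in the units of the state.
- ctrl.get_obs(): the state, without advancing time (a new reading comes with each control period).
- ctrl.get_image(name): name is "scene" or "top" or "wrist"; returns (picture, depth): 384x512x3 uint8, red, green, blue; 384x512 float32, m along the optical axis (not along the pixel's ray), 0 where there is no reading.
- ctrl.camera_info(name): a dict with "fx", "fy", "cx", "cy" (pixels), "T" (4x4, takes a point from camera to world coordinates); the wrist camera has in their place "tool_from_camera" (4x4, takes a point from camera to tool coordinates, whose origin is the TCP and whose axes are the flange's). Camera axes: x right, y down, z forward; pixel columns grow to the right and rows downward; lengths in m; the calibration is good to about 2 mm. A picture is of the moment at which its call begins: read the wrist's pose just before it. camera_info takes no time and is no camera call.
- ctrl.close_job(): hands the job in; it is judged then, once.
The state is a dict: "time_s": time; "qpos": joint angles; "qd": joint speeds; "effort": joint torques, N m; "eef_pos": TCP position; "eef_rot": TCP orientation; "wrist_force": force on the tool from outside, world axes, zero at the start; "wrist_torque": the same for the moment, N m; "finger_gap": finger opening in m; "gripper_force": force on a finger pad.
Only numpy, scipy, OpenCV 4.12 (cv2) and the standard library are available. Lean on these libraries where they do the work, as an engineer would, in place of code of your own. Each camera call takes 0.05 s, during which the arm holds its last target. There are 200 camera calls.

### The job

The jam jar stands in the ratchet clamp on the worktop and has to be held fast while somebody opens it. Slide the clamp's end stop by its upright grip until it rests against the jar, leaving the jar about where it stands; then pump the trigger, and use only the trigger to advance the jaw, until the sprung pad touches the jar and is pressed in about halfway (8 mm) - never nearly all the way, or the glass breaks. Finish while still holding the trigger squeezed like that, without touching the jar and without disturbing the other things nearby.

Things in the scene. Friction and masses are not known exactly. Their poses are not given: they have to be found in the camera images.
- clamp: ratchet clamp, fixed to the worktop: grey base plate 350 x 96 x 14 mm carrying, in this order, a fixed black pistol grip, trigger, jaw, jar, end stop, all centred on y = 0. Origin: centre of its underside; x runs from the trigger end to the end stop, z up. Pistol grip (18 x 30 mm, to z = 136 mm) at x = -160 mm; trigger pivot at x = -97, z = 78 mm, in cheek plates 46 mm wide ending at z = 88
- jam_jar: the closed glass jam jar, 58 x 62 mm, 99 mm tall, 0.44 kg, upright and loose on the clamp's base plate between jaw and end stop; origin: centre of its underside. Its faces towards jaw and stop lie 28 to 29 mm from its axis
- end_stop: the end stop: an upright plate (60 mm wide, z = 20 to 84 mm above the worktop) on a carriage beyond the jar, with an upright black grip behind the plate
- stop_slide (a joint): travel of the end stop along the clamp in m: 0 farthest out, grows as it slides towards the jar, to 0.075; stiff friction of 18 N holds it wherever it is left
- stop_grip (a point): on the end stop's black grip: the grip is a fin 26 mm along the clamp, 16 mm across it, standing free from z = 30 to 112 mm; this point lies on its centre line at z = 95 mm, 21 mm behind the stop's face. Room for fingers on both sides across the clamp
- stop_face (a point): centre of the end stop's face that meets the jar, 55 mm above the worktop; in the clamp's frame at x = 128 mm minus stop_slide
- trigger: the trigger: a lever on a cross pivot; its upper arm carries a black paddle 14 mm thick along the clamp, 28 mm wide across it and 40 mm tall; its foot carries the ratchet pawl
- trigger_squeeze (a joint): trigger angle, rad: 0 at rest (leaning 0.25 towards the jar), grows to 0.52 as its top is pulled back towards the pistol grip; a spring returns it. Pulling drives the jaw 32 mm per rad after up to 5 mm idle (tooth pitch), 10 to 16 mm a full pump; on return the jaw stays. Pull at the paddle: 2 N at rest, else about 6 N plus 0.7 times the pad's force
- trigger_grip (a point): middle of the trigger's paddle (26 to 66 mm from the pivot along the lever), 46 mm from the pivot, about 123 mm above the worktop at rest; swings on a circle about the pivot. Hook it or straddle it loosely along the clamp (14 mm), pulling on its jar side, or pinch it lightly across (28 mm): it has to turn between the fingers, a hard pinch resists that
- jaw: the jaw: an upright plate 60 mm wide, z = 17 to 85 mm, on the toothed bar driven by the trigger, with the sprung pad on the side towards the jar
- jaw_travel (a joint): travel of the jaw along the clamp towards the jar in m, 0 to 0.062; a brake friction of 3 N holds it, so when the trigger is let go a pad that was pressed in farther eases back to about 3 mm
- pad_press (a joint): how far the sprung pad is pressed in towards its jaw plate, m: 0 free, 0.008 halfway, 0.017 all the way; the spring gives 1 N per mm. Must never pass 0.0145. Friction under the jar takes up to 4 N of that push, the end stop the rest
- pad_face (a point): centre of the pad's face that meets the jar, 55 mm above the worktop; moves with jaw and pad; with the pad free it lies in the clamp's frame at x = -15 mm plus jaw_travel
- salt_shaker: a bystander: salt shaker 44 mm across, 90 mm tall, standing beside the clamp on the side away from the robot; origin: centre of its underside
- tea_tin: a bystander: round food tin 75 mm across, 58 mm tall, standing beside the clamp on the side away from the robot; origin: centre of its underside
There are look-alikes about, which are no part of the job. What is shaped like the jam_jar but red is not meant.

How it is judged:
By the outcome, as a careful person would: the job done as asked, in the order asked, and still so for the second after the job is handed in, while the arm keeps its last pose, push and grip.
It also fails if it takes over 72 s, if anything falls off the work surface, if the arm or the gripper's body presses on something with over 40 N, if the wrist force passes 120 N, or if a joint passes its speed limit or range.

## Working session

There is one attempt and no reset: what is moved stays moved. The work goes in short steps, Python scripts to look and compute and a shell command to move; the robot and the scene stay as the last step left them, time stands still between calls to the robot, and variables do not carry over. Pictures are saved under pics/ and viewed, at most 10 in all, crops included, and the job is handed in when it is done.

```bash
mkdir -p pics
cat > h.py <<'E'
import numpy as np,cv2
from workcell import ctrl
from scipy.spatial.transform import Rotation as R
def snap(n,f):
    o=ctrl.get_obs(); im,d=ctrl.get_image(n); cv2.imwrite('pics/'+f+'.png',im[:,:,::-1]); np.savez('pics/'+f+'.npz',d=d,im=im,p=o['eef_pos'],q=o['eef_rot'])
    return im,d
def cloud(n,f):
    z=np.load('pics/'+f+'.npz'); d=z['d']; c=ctrl.camera_info(n)
    v,u=np.mgrid[:d.shape[0],:d.shape[1]]
    P=np.stack([(u-c['cx'])/c['fx']*d,(v-c['cy'])/c['fy']*d,d],-1)
    if n=='wrist':
        T=np.eye(4); T[:3,:3]=R.from_quat(np.roll(z['q'],-1)).as_matrix(); T[:3,3]=z['p']; T=T@np.array(c['tool_from_camera'])
    else: T=np.array(c['T'])
    W=P@T[:3,:3].T+T[:3,3]; W[d==0]=np.nan
    return W
E
python3 - <<'E'
from h import *
a,_=snap('scene','s1'); b,_=snap('top','t1')
cv2.imwrite('pics/st.png',np.vstack([a,b])[:,:,::-1][:,:,:] if 0 else cv2.resize(np.hstack([a,b])[:,:,::-1],(800,300)))
print(ctrl.get_obs()); print(ctrl.camera_info('wrist')); print(ctrl.camera_info('top'))
E
```

```text
{'time_s': 0.1, 'qpos': array([ 1.08456075e+00,  3.13387860e-01,  1.49831448e+00, -3.93119124e-05,
        1.33100219e+00, -2.23421004e-01]), 'qd': array([-0.00061095,  0.00022717, -0.00204297, -0.00043963,  0.00083033,
       -0.00084867]), 'effort': array([ 2.36779095e-03, -4.02808034e+01, -2.52648085e+01,  6.94382563e-02,
        3.41738504e-02,  2.30968524e-06]), 'eef_pos': array([0.13640798, 0.50694281, 0.40423892]), 'eef_rot': array([-1.75248293e-04,  1.31024766e-01,  9.91378939e-01, -5.27941407e-04]), 'wrist_force': array([0.28181924, 0.16309261, 0.20114584]), 'wrist_torque': array([0.00693947, 0.02958857, 0.03392567]), 'gripper_force': 0.0, 'finger_gap': 0.08817585387530562}
{'fx': 288.17433361324703, 'fy': 288.17433361324703, 'cx': 253.830318632804, 'cy': 186.4074816530313, 'tool_from_camera': array([[-8.60568932e-04, -9.60649869e-01, -2.77760846e-01,
         6.99333729e-02],
       [ 9.99999545e-01, -9.41320372e-04,  1.57368302e-04,
         1.71929976e-04],
       [-4.12637782e-04, -2.77760584e-01,  9.60650242e-01,
         2.03265565e-02],
       [ 0.00000000e+00,  0.00000000e+00,  0.00000000e+00,
         1.00000000e+00]])}
{'fx': 429.1027134905634, 'fy': 429.1027134905634, 'cx': 244.97011661071593, 'cy': 189.54505339601997, 'T': array([[-0.0252023 , -0.98888825,  0.14650897,  0.33596598],
       [-0.9996574 ,  0.02389366, -0.01068543,  0.23347311],
       [ 0.00706606, -0.14672808, -0.98915163,  1.01094776],
       [ 0.        ,  0.        ,  0.        ,  1.        ]])}
```

View pics/t1.png

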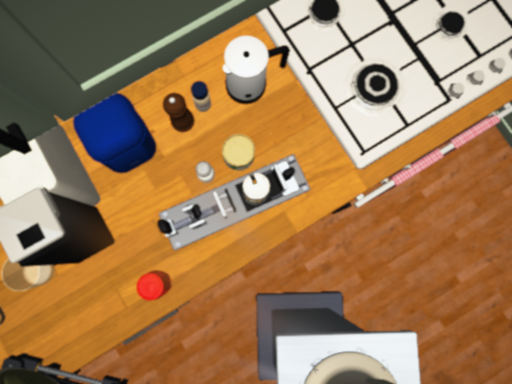

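View pics/s1.png

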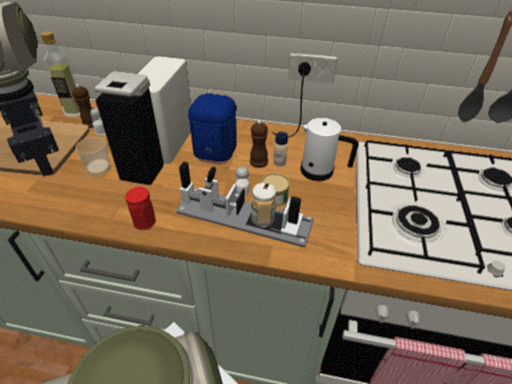

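The top view shows the clamp with its trigger end at about (167,228), the trigger at (193,213), the jaw at (222,203), the white-lidded jar at (257,188) and the stop grip at (288,172). The salt shaker is at (204,171), the tea tin at (238,151) and the red look-alike at (151,286).

Run:
```python
from h import *
W=cloud('top','t1')
def at(u,v,r=1): return np.nanmedian(W[v-r:v+r+1,u-r:u+r+1].reshape(-1,3),0).round(4)
for n,u,v in [('grip',167,228),('trig',193,213),('jar',257,186),('stop',288,172),('salt',204,168),('tin',238,149),('table',250,240),('plate',182,240),('plate2',300,188)]: print(n,at(u,v))
m=np.zeros(W.shape[:2],bool); m[150:255,150:320]=1
# everything of plate: z in 8..20mm
k=m&(W[...,2]>.008)&(W[...,2]<.022)
n,l,s,c=cv2.connectedComponentsWithStats(k.astype(np.uint8))
i=1+np.argmax(s[1:,4]); 
k2=cv2.dilate((l==i).astype(np.uint8),np.ones((3,3)))&k
P=W[k2>0]; print(len(P),np.median(P[:,2]))
r=cv2.minAreaRect(P[:,:2].astype(np.float32)); print(r)
c=np.array(r[0]); 
e=at(288,172)[:2]-at(167,228)[:2]; yaw=np.arctan2(e[1],e[0]); print('yaw approx',yaw, np.degrees(yaw))
th=np.radians(r[2]); 
th=min([th+j*np.pi/2 for j in range(-4,5)],key=lambda t:abs((t-yaw+np.pi)%(2*np.pi)-np.pi)); print('th',th)
x=np.array([np.cos(th),np.sin(th)]);y=np.array([-x[1],x[0]])
np.save('fr.npy',np.r_[c,th])
q=W[m&np.isfinite(W[...,2])]; L=np.c_[(q[:,:2]-c)@x,(q[:,:2]-c)@y,q[:,2]]
for a in range(-180,185,6):
    s=L[(abs(L[:,0]-a/1000)<.003)&(abs(L[:,1])<.012)]
    if len(s): print(a,len(s),s[:,2].max().round(3),np.median(s[:,2]).round(3),end=' | ')
```

```text
grip [0.3907 0.3857 0.1297]
trig [0.4203 0.332  0.1302]
jar [0.476  0.1981 0.1132]
stop [0.5045 0.131  0.1121]
salt [0.5223 0.3118 0.0889]
tin [0.5715 0.2367 0.0557]
table [0.366  0.2138 0.0009]
plate [0.3696 0.3712 0.0138]
plate2 [0.4841 0.093  0.0136]
3622 0.013796126952839494
((0.4578576683998108, 0.2489282190799713), (0.0963042676448822, 0.3498786985874176), 22.687849044799805)
yaw approx -1.1506065766344782 -65.92490072115152
th 5.108366646411897
-180 6 0.003 0.002 | -168 16 0.135 0.133 | -162 34 0.138 0.136 | -156 39 0.14 0.135 | -150 95 0.133 0.078 | -144 28 0.038 0.033 | -138 27 0.04 0.033 | -132 26 0.038 0.033 | -126 27 0.038 0.033 | -120 27 0.039 0.033 | -114 22 0.039 0.033 | -108 10 0.067 0.057 | -102 26 0.094 0.084 | -96 20 0.122 0.095 | -90 33 0.141 0.129 | -84 47 0.145 0.141 | -78 60 0.144 0.136 | -72 24 0.039 0.034 | -66 29 0.039 0.033 | -60 27 0.039 0.033 | -54 28 0.037 0.033 | -48 25 0.037 0.033 | -42 25 0.079 0.032 | -36 28 0.086 0.084 | -30 24 0.085 0.015 | -24 25 0.058 0.014 | -18 23 0.061 0.013 | -12 31 0.083 0.077 | -6 20 0.082 0.048 | 0 27 0.017 0.013 | 6 26 0.017 0.014 | 12 25 0.017 0.014 | 18 27 0.019 0.015 | 24 54 0.117 0.076 | 30 32 0.116 0.113 | 36 31 0.116 0.113 | 42 30 0.116 0.113 | 48 32 0.116 0.113 | 54 31 0.117 0.113 | 60 33 0.117 0.112 | 66 32 0.116 0.113 | 72 31 0.115 0.113 | 78 17 0.114 0.112 | 84 2 0.015 0.015 | 90 18 0.017 0.015 | 96 24 0.018 0.014 | 102 27 0.018 0.014 | 108 73 0.085 0.068 | 114 38 0.113 0.085 | 120 28 0.114 0.109 | 126 35 0.113 0.107 | 132 35 0.115 0.109 | 138 28 0.115 0.109 | 144 10 0.108 0.029 | 150 5 0.029 0.014 | 156 17 0.017 0.014 | 162 24 0.016 0.013 | 168 27 0.018 0.014 | 174 12 0.015 0.012 | 180 23 0.004 0.0 |
```

```bash
python3 -m pendant '[[0,[-0.5,-0.3,0],[0,0,0]],[0,[-0.917,-0.539,0],[0,0,0]],[0,[-0.917,-0.539,0],[0,0,0]],[0,[-0.917,-0.539,0],[0,0,0]],[0,[-0.917,-0.539,0],[0,0,0]],[0,[-0.917,-0.539,0],[0,0,0]],[0,[-0.917,-0.539,0],[0,0,0]],[0,[-0.917,-0.539,0],[0,0,0]],[0,[-0.917,-0.539,0],[0,0,0]],[0,[-0.917,-0.539,0],[0,0,0]],[0,[-0.4,-0.24,0],[0,0,0]]]'; python3 -m pendant '[[0,[0,0,0],[0,0,0.913]],[0,[0,0,0],[0,0,0.913]],[0,[0,0,0],[0,0,0.913]],[0,[0,0,0],[0,0,0.913]],[0,[0,0,0],[0,0,0.913]],[0,[0,0,0],[0,0,0.913]],[0,[0,0,0],[0,0,0.913]],[0,[0,0,0],[0,0,0.913]],[0,[0,0,0],[0,0,0.913]],[0,[0,0,0],[0,0,0.913]],[0,[0,0,0],[0,0,0]],[0,[0,0,0],[0,0,0]]]'
python3 - <<'E'
from h import *
snap('wrist','w1')
E
cat > st.py <<'E'
from h import *
o=ctrl.get_obs(); f=np.load('fr.npy'); x=np.array([np.cos(f[2]),np.sin(f[2])]);y=np.array([-x[1],x[0]])
M=R.from_quat(np.roll(o['eef_rot'],-1)).as_matrix()
p=o['eef_pos']; print('t',round(o['time_s'],2),'clamp xyz of grasp pt',[(round(float(v),4)) for v in ((p+M[:,2]*.147)[:2]-f[:2])@np.c_[x,y]],'z',round(p[2]-.147,4),'tool x.cx,cy',M[:2,0]@x,M[:2,0]@y,'tooly',M[:2,1]@x,M[:2,1]@y,'tz',M[:,2].round(3))
print('F clamp',o['wrist_force'][:2]@np.c_[x,y],o['wrist_force'][2],'gap',o['finger_gap'],'gf',o['gripper_force'])
E
python3 st.py
```

```text
time_s: 1.48
eef_pos: [0.5096, 0.126, 0.4042]
eef_rot: [-0.0, 0.132, 0.991, -0.0]
wrist_force: [-0.1, 1.0, -0.2]
finger_gap: 0.0884
gripper_force: 0.0
time_s: 2.98
eef_pos: [0.5081, 0.1282, 0.4047]
eef_rot: [-0.0, 0.554, 0.833, -0.0]
wrist_force: [-0.1, -0.2, -0.3]
finger_gap: 0.0883
gripper_force: 0.0
t 3.02 clamp xyz of grasp pt [0.1309, -0.0002] z 0.2577 tool x.cx,cy -0.999999709761871 -0.0007531733822031631 tooly -0.0007531892830123691 0.9999997067774705 tz [-0.  0. -1.]
F clamp [-0.35243739  0.30264589] 0.226118960859474 gap 0.08818480895389164 gf 0.0
```

View pics/w1.png

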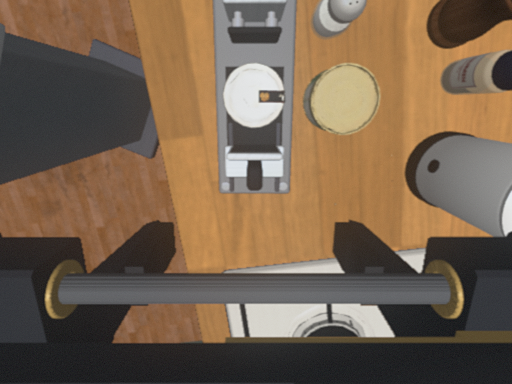

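The wrist view has the clamp axis running up the picture: stop grip (255,172), stop plate edge (255,153), jar lid (254,96), jaw (255,35). The tin is at (345,98) and the salt shaker at (340,12). I'll refine with its depth.

Run:
```python
from h import *
f=np.load('fr.npy'); x=np.array([np.cos(f[2]),np.sin(f[2])]);y=np.array([-x[1],x[0]])
W=cloud('wrist','w1')[:230]; q=W[np.isfinite(W[...,2])]
L=np.c_[(q[:,:2]-f[:2])@x,(q[:,:2]-f[:2])@y,q[:,2]]*1000
def ext(n,s): 
    s=L[s]; print(n,len(s),np.percentile(s,[1,50,99],axis=0).round(1).tolist())
B=abs(L[:,1])<40
ext('fin top',B&(L[:,0]>105)&(L[:,0]<160)&(L[:,2]>102))
ext('plate top',B&(L[:,0]>95)&(L[:,0]<160)&(L[:,2]>78)&(L[:,2]<90))
ext('jar',B&(L[:,0]>5)&(L[:,0]<95)&(L[:,2]>105))
ext('jar side',B&(L[:,0]>5)&(L[:,0]<95)&(L[:,2]>30)&(L[:,2]<95))
ext('base',(abs(L[:,1])<60)&(L[:,0]>90)&(L[:,0]<185)&(L[:,2]>10)&(L[:,2]<18))
```

```text
fin top 388 [[118.3, -6.7, 104.1], [129.7, 1.2, 110.8], [143.1, 8.2, 112.9]]
plate top 559 [[108.7, -27.3, 78.5], [113.5, 1.3, 82.8], [119.7, 29.8, 87.2]]
jar 3164 [[27.7, -25.6, 109.7], [53.0, 0.3, 112.7], [79.9, 26.6, 114.7]]Traceback (most recent call last):
  File "<stdin>", line 11, in <module>
  File "<stdin>", line 6, in ext
    return _quantile_unchecked(
        a, q, axis, out, overwrite_input, method, keepdims, weights)
    return _ureduce(a,
                    func=_quantile_ureduce_func,
    ...<5 lines>...
                    overwrite_input=overwrite_input,
                    method=method)
    r = func(a, **kwargs)
    result = _quantile(arr,
                       quantiles=q,
    ...<2 lines>...
                       out=out,
                       weights=wgt)
    slices_having_nans = np.isnan(arr[-1, ...])
                                  ~~~^^^^^^^^^
IndexError: index -1 is out of bounds for axis 0 with size 0
```

```bash
python3 -m pendant '[[0,[0,0,0.8],[0,0,0]],[0,[0,0,0.8],[0,0,0]],[0,[0,0,0.8],[0,0,0]],[0,[0,0,0.6],[0,0,0]],[0,[0,0,0.26],[0,0,0]],[0,[0,0,0],[0,0,0]],[0.3,[0,0,0],[0,0,0]]]'; python3 st.py; python3 -m pendant '[[0.6,[0,0,0],[0,0,0]],[1,[0,0,0],[0,0,0]],[1,[0,0,0],[0,0,0]],[1,[0,0,0],[0,0,0]],[1,[0,0,0],[0,0,0]],[1,[0,0,0],[0,0,0]]]'; python3 st.py
```

```text
time_s: 3.9
eef_pos: [0.5087, 0.1278, 0.2429]
eef_rot: [0.001, 0.555, 0.832, 0.001]
wrist_force: [-0.4, 1.0, -0.6]
finger_gap: 0.08
gripper_force: 0.0
t 3.9 clamp xyz of grasp pt [0.1314, 0.0004] z 0.0959 tool x.cx,cy -0.9999994333029733 0.0007746411240519268 tooly 0.0007732265091914152 0.9999978282625106 tz [ 0.002  0.    -1.   ]
F clamp [-1.05245227  0.02219104] -0.5566174527597163 gap 0.07995176401907778 gf 0.0
time_s: 4.65
eef_pos: [0.5083, 0.1278, 0.2417]
eef_rot: [-0.0, 0.555, 0.832, -0.0]
wrist_force: [-0.1, -0.2, -0.4]
finger_gap: 0.02
gripper_force: 0.0
t 4.65 clamp xyz of grasp pt [0.1312, -0.0002] z 0.0947 tool x.cx,cy -0.9999995120636516 0.0009875922562408053 tooly 0.0009875912481679056 0.9999995113813976 tz [-0.  0. -1.]
F clamp [ 0.13106377 -0.15958145] -0.42836210422855137 gap 0.019976651672510146 gf 0.0
```

```bash
python3 -m pendant '[[1,[0,0,0],[0,0,0]],[1,[0,0,0],[0,0,0]],[1,[0,0,0],[0,0,0]],[1,[0,0,0],[0,0,0]]]'; python3 st.py;  python3 -m pendant '[[1,[0.05,0,0],[0,0,0]],[1,[0.05,0,0],[0,0,0]],[1,[0.05,0,0],[0,0,0]],[1,[0.05,0,0],[0,0,0]],[1,[0.05,0,0],[0,0,0]],[1,[0.05,0,0],[0,0,0]],[1,[0.05,0,0],[0,0,0]],[1,[0.05,0,0],[0,0,0]]]'; python3 st.py
```

```text
time_s: 5.15
eef_pos: [0.5084, 0.1278, 0.2417]
eef_rot: [0.0, 0.555, 0.832, 0.0]
wrist_force: [3.4, 1.4, -2.0]
finger_gap: 0.0157
gripper_force: 30.0
t 5.15 clamp xyz of grasp pt [0.1312, 0.0] z 0.0947 tool x.cx,cy -0.9999995006231622 0.000994737963567125 tooly 0.0009946860665190375 0.9999993604938185 tz [ 0.001  0.    -1.   ]
F clamp [0.00533185 3.72150819] -2.0407518639054123 gap 0.01569411076543401 gf 30.000581732019782
time_s: 6.15
eef_pos: [0.5015, 0.1444, 0.2418]
eef_rot: [0.002, 0.555, 0.832, -0.001]
wrist_force: [7.7, -15.8, -5.1]
finger_gap: 0.0158
gripper_force: 30.0
t 6.15 clamp xyz of grasp pt [0.114, 0.0] z 0.0948 tool x.cx,cy -0.9999874270897042 0.0009631826585868325 tooly 0.0009603520713844877 0.9999993720992921 tz [ 0.002 -0.004 -1.   ]
F clamp [17.58085342  0.98593639] -5.118293664953663 gap 0.01578470359344423 gf 30.000928239896894
```

```bash
python3 -m pendant '[[1,[0.03,0,0],[0,0,0]],[1,[0.03,0,0],[0,0,0]],[1,[0.03,0,0],[0,0,0]],[1,[0,0,0],[0,0,0]],[1,[0,0,0],[0,0,0]]]'
python3 - <<'E'
from h import *
snap('wrist','w2')
E
python3 st.py
```

```text
time_s: 6.78
eef_pos: [0.4997, 0.1487, 0.2418]
eef_rot: [0.002, 0.555, 0.832, -0.001]
wrist_force: [7.6, -15.3, -4.9]
finger_gap: 0.0157
gripper_force: 30.0
t 6.83 clamp xyz of grasp pt [0.1093, 0.0001] z 0.0948 tool x.cx,cy -0.9999890252576313 0.0008174488036195304 tooly 0.0008148963948157949 0.9999995138802471 tz [ 0.002 -0.004 -1.   ]
F clamp [16.8263963   1.14029788] -4.429035826913159 gap 0.016011045090711936 gf 30.00081921927631
```

View pics/w2.png

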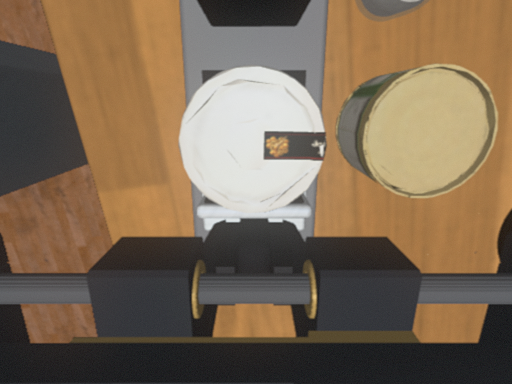

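The stop plate edge is now at about (253,212), just below the lid edge at (253,205). The lid overhangs the view, so I'll find contact with small steps, watching force and lid position.

```bash
cat > lid.py <<'E'
from h import *
import sys
f=np.load('fr.npy'); x=np.array([np.cos(f[2]),np.sin(f[2])]);y=np.array([-x[1],x[0]])
if len(sys.argv)>2: snap('wrist',sys.argv[1])
W=cloud('wrist',sys.argv[1])[:250]; q=W[np.isfinite(W[...,2])]
L=np.c_[(q[:,:2]-f[:2])@x,(q[:,:2]-f[:2])@y,q[:,2]]*1000
B=abs(L[:,1])<35
j=L[B&(L[:,0]>5)&(L[:,0]<88)&(L[:,2]>107)]
(c,s,_)=cv2.fitEllipse(cv2.convexHull(j[:,:2].astype(np.float32)));print('lid',len(j),np.round(c,1),np.round(s,1))
s=L[B&(L[:,0]>70)&(L[:,0]<130)&(L[:,2]>78)&(L[:,2]<87)]; print('stop plate x',np.percentile(s[:,0],[1,5,50,95]).round(1) if len(s) else None)
E
python3 lid.py w1; python3 lid.py w2
python3 -m pendant '[[1,[0.03,0,0],[0,0,0]],[1,[0.02,0,0],[0,0,0]],[1,[0,0,0],[0,0,0]]]';python3 st.py
for i in 1; do python3 -m pendant '[[1,[0.01,0,0],[0,0,0]],[1,[0,0,0],[0,0,0]]]'; done ;python3 st.py
python3 lid.py w3 1
```

```text
lid 3163 [53.8  0.5] [56.3 56.4]
stop plate x [108.7 108.9 113.4 118.4]
lid 18981 [56.7  0.5] [58.3 83.6]
stop plate x [ 86.9  88.6  93.4 101.1]
time_s: 7.2
eef_pos: [0.4988, 0.151, 0.2417]
eef_rot: [0.002, 0.555, 0.832, -0.001]
wrist_force: [7.1, -15.3, -4.3]
finger_gap: 0.0159
gripper_force: 30.0
t 7.2 clamp xyz of grasp pt [0.1069, 0.0] z 0.0947 tool x.cx,cy -0.999988445082377 0.0008227264013467063 tooly 0.0008203760649865801 0.9999995394111681 tz [ 0.002 -0.004 -1.   ]
F clamp [16.85831492  0.66451199] -4.274228676355065 gap 0.015912772951812496 gf 30.000718091614544
time_s: 7.45
eef_pos: [0.4986, 0.1513, 0.2418]
eef_rot: [0.002, 0.555, 0.832, -0.001]
wrist_force: [8.2, -16.3, -5.2]
finger_gap: 0.0154
gripper_force: 30.0
t 7.45 clamp xyz of grasp pt [0.1065, 0.0] z 0.0948 tool x.cx,cy -0.9999879667457815 0.0009013182072634752 tooly 0.0008988725954995618 0.9999994663226708 tz [ 0.002 -0.004 -1.   ]
F clamp [18.19579378  1.25870898] -5.191387085011703 gap 0.015441438056928655 gf 30.000741784460843
lid 18631 [56.5 -0.1] [57.9 78.7]
stop plate x [85.7 86.3 92.  98.4]
```

```bash
cat >> lid.py <<'E'
im=np.load('pics/'+sys.argv[1]+'.npz')['im'][:250]; W2=W.copy(); C=np.stack([(W2[...,:2]-f[:2])@x,(W2[...,:2]-f[:2])@y,W2[...,2]],-1)*1000
w=(im.min(-1)>150)&(C[...,2]>104)&(abs(C[...,1])<35)&(C[...,0]<95)
j=C[w]; cc,r=cv2.minEnclosingCircle(j[:,:2].astype(np.float32)); print('white lid circle',np.round(cc,1),round(r,1),'x range',np.percentile(j[:,0],[.5,99.5]).round(1))
E
for i in 1 2 3; do python3 lid.py w$i | tail -1; done
python3 -m pendant '[[1,[0.02,0,0],[0,0,0]],[1,[0,0,0],[0,0,0]],[1,[0,0,0],[0,0,0]]]' >/dev/null;python3 st.py
python3 lid.py w4 1
```

```text
white lid circle [53.5  0.7] 28.1 x range [26.9 80.3]
white lid circle [53.5  0.7] 28.1 x range [26.9 79.6]
white lid circle [53.6  0.8] 28.2 x range [26.9 79.6]
t 7.88 clamp xyz of grasp pt [0.1054, 0.0] z 0.0947 tool x.cx,cy -0.9999884095674367 0.0008666950439530945 tooly 0.0008645917318174899 0.9999995267190829 tz [ 0.002 -0.004 -1.   ]
F clamp [17.45114877  1.34020317] -5.898664163604209 gap 0.01563735295964196 gf 30.00081859063357
lid 18510 [55.   0.3] [55.2 78.3]
stop plate x [84.8 85.4 91.1 97.3]
white lid circle [53.8  0.6] 28.3 x range [26.9 79.5]
```

```bash
for k in 5 6 7; do python3 -m pendant '[[1,[0.02,0,0],[0,0,0]],[1,[0,0,0],[0,0,0]],[1,[0,0,0],[0,0,0]]]' >/dev/null;python3 st.py | sed 's/tool x.*//'
python3 lid.py w$k 1 | tail -2; done
```

```text
t 8.3 clamp xyz of grasp pt [0.1044, 0.0] z 0.0947 
F clamp [17.23757346  0.77939295] -5.882525441803 gap 0.016164392040611635 gf 30.000792969949543
stop plate x [83.9 84.6 90.5 96.4]
white lid circle [53.7  0.6] 28.2 x range [26.9 79.5]
t 8.72 clamp xyz of grasp pt [0.1034, 0.0001] z 0.0948 
F clamp [17.66520012  0.54887287] -5.029183742130502 gap 0.015950768887831843 gf 30.000720592215657
stop plate x [83.2 83.9 93.2 95.3]
white lid circle [53.9  0.7] 28.2 x range [26.9 79.6]
t 9.15 clamp xyz of grasp pt [0.1027, 0.0001] z 0.0948 
F clamp [18.37482608  0.60531255] -4.380701073848737 gap 0.01560905379415453 gf 30.000671013258398
stop plate x [82.5 83.4 92.6 94.7]
white lid circle [53.7  0.7] 28.3 x range [26.5 79.3]
```

```bash
for k in 8 9; do python3 -m pendant '[[1,[0.02,0,0],[0,0,0]],[1,[0,0,0],[0,0,0]],[1,[0,0,0],[0,0,0]]]' >/dev/null;python3 st.py | sed 's/tool x.*//'
python3 lid.py w$k 1 | tail -2; done
```

```text
t 9.57 clamp xyz of grasp pt [0.1018, 0.0001] z 0.0948 
F clamp [19.17298394  1.50373592] -5.23830217647495 gap 0.015924798089163576 gf 30.000740750692785
stop plate x [81.6 82.5 91.8 93.8]
white lid circle [52.6  0.5] 28.0 x range [25.9 78.5]
t 10.0 clamp xyz of grasp pt [0.1008, 0.0] z 0.0948 
F clamp [20.17477387  1.28079987] -6.286842834584895 gap 0.015701245977750584 gf 30.000708298757672
stop plate x [80.6 81.4 90.7 92.7]
white lid circle [51.7  0.3] 28.1 x range [24.9 77.5]
```

Contact is confirmed: the force rose and the lid followed, with about 2 mm of jar motion. Now I'll unload, release and lift.

```bash
python3 -m pendant '[[1,[-0.03,0,0],[0,0,0]],[1,[-0.01,0,0],[0,0,0]],[1,[0,0,0],[0,0,0]]]';python3 st.py | sed 's/tool x.*//'; python3 -m pendant '[[0.5,[0,0,0],[0,0,0]],[0.5,[0,0,0],[0,0,0]],[0.5,[0,0,0],[0,0,0]],[0.5,[0,0,-0.3],[0,0,0]],[0.5,[0,0,-0.7],[0,0,0]],[0.5,[0,0,-0.7],[0,0,0]],[1,[0,0,-0.5],[0,0,0]],[1,[0,0,0],[0,0,0]]]';python3 st.py;python3 lid.py w10 1
```

```text
time_s: 10.42
eef_pos: [0.4966, 0.156, 0.2417]
eef_rot: [0.001, 0.555, 0.832, -0.0]
wrist_force: [5.1, -6.8, -4.0]
finger_gap: 0.0153
gripper_force: 30.0
t 10.43 clamp xyz of grasp pt [0.101, 0.0] z 0.0947 
F clamp [8.25189171 2.10438085] -3.963026135457016 gap 0.01531148510201401 gf 30.000781542621553
time_s: 11.42
eef_pos: [0.4962, 0.157, 0.3539]
eef_rot: [0.002, 0.555, 0.832, 0.001]
wrist_force: [-0.2, -0.3, -0.9]
finger_gap: 0.0262
gripper_force: 0.0
t 11.43 clamp xyz of grasp pt [0.0998, 0.0005] z 0.2069 tool x.cx,cy -0.9999988669460655 0.000769439552714663 tooly 0.0007641534510214865 0.9999913804034365 tz [ 0.004  0.    -1.   ]
F clamp [ 0.17959212 -0.29820809] -0.9101664455629376 gap 0.02622588649539779 gf 0.0
lid 5775 [53.5  0.5] [56.  72.7]
stop plate x [78.8 80.  84.5 88.4]
white lid circle [59.1 -2. ] 36.0 x range [24.6 78.1]
```

```bash
python3 -m pendant '[[1,[0.5,0,0],[0,0,0]],[1,[0.9,0,0],[0,0,0]],[1,[0.9,0,0],[0,0,0]],[1,[0.62,0,0],[0,0,-0.5]],[1,[0,0,0],[0,0,-0.98]],[1,[0,0,0],[0,0,-0.98]],[1,[0,0,0],[0,0,-0.98]],[1,[0,0,0],[0,0,-0.98]],[1,[0,0,0],[0,0,-0.98]],[1,[0,0,0],[0,0,-0.98]],[1,[0,0,0],[0,0,-0.98]],[1,[0,0,0],[0,0,-0.98]]]' | head -2;  python3 -m pendant '[[1,[0,0,0],[0,0,-0.98]],[1,[0,0,0],[0,0,-0.98]],[1,[0,0,0],[0,0,-0.98]],[1,[0,0,0],[0,0,-0.98]],[1,[0,0,0],[0,0,-0.98]],[1,[0,0,0],[0,0,-0.98]],[1,[0,0,0],[0,0,-0.98]],[1,[0,0,0],[0,0,-0.5]],[1,[0,0,0],[0,0,0]],[1,[0,0,0],[0,0,0]]]'; python3 st.py; python3 lid.py w11 1
```

```text
time_s: 12.98
eef_pos: [0.4398, 0.2916, 0.3503]
time_s: 14.22
eef_pos: [0.4399, 0.2916, 0.3511]
eef_rot: [-0.001, -0.195, 0.981, -0.0]
wrist_force: [0.4, -0.1, -0.1]
finger_gap: 0.0004
gripper_force: 0.0
t 14.22 clamp xyz of grasp pt [-0.0463, -0.0002] z 0.2041 tool x.cx,cy -0.00279557612084775 -0.9999954826706804 tooly -0.9999960893623779 0.0027956600448056593 tz [-0.001 -0.    -1.   ]
F clamp [0.24716271 0.36929413] -0.12693598664916222 gap 0.0004094513694665866 gf 0.0
lid 3933 [52.3 -1.5] [56.5 68.2]
stop plate x [ 78.4  79.3  83.9 105.8]
white lid circle [-6.1  4.5] 85.2 x range [24.7 78.1]
```

View pics/w11.png

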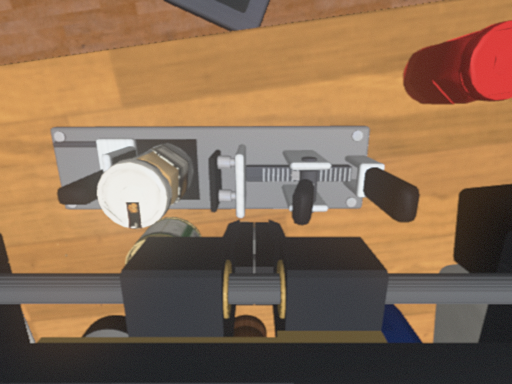

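The side view shows the jar at (150,190), black pad (214,180), jaw plate (239,180), trigger paddle (304,200) and pistol grip (390,192), with the closed fingertips at (253,225). The pad gap should be measurable from here.

```bash
cat > pad.py <<'E'
from h import *
import sys
k=sys.argv[1]
f=np.load('fr.npy'); x=np.array([np.cos(f[2]),np.sin(f[2])]);y=np.array([-x[1],x[0]])
if len(sys.argv)>2: snap('wrist',k)
W=cloud('wrist',k); im=np.load('pics/'+k+'.npz')['im']
C=np.stack([(W[...,:2]-f[:2])@x,(W[...,:2]-f[:2])@y,W[...,2]],-1)*1000
m=(np.arange(384)[:,None]<300)&(abs(C[...,1])<34)
def h(n,s,ax=0):
    p=C[s&m]
    if len(p): print(n,len(p),np.percentile(p[:,0],[1,5,50,95,99]).round(1),'y',np.percentile(p[:,1],[5,95]).round(),'z',np.percentile(p[:,2],[5,95]).round())
    else: print(n,'none')
X,Z=C[...,0],C[...,2]; dark=im.max(-1)<70; 
lo=(X>-40)&(X<45)
h('pad dark',dark&lo&(Z>30)&(Z<85)&(C[...,1]<15))
h('jaw plate top',lo&(Z>82)&(Z<88)&~dark&(C[...,1]<15))
h('jar body',(X>5)&(X<85)&(Z>40)&(Z<95)&~dark)
h('lid',(X>5)&(X<90)&(Z>108)&(Z<118)&(im.min(-1)>120))
h('paddle',(X>-125)&(X<-62)&(Z>110)&(Z<150)&dark)
E
python3 pad.py w11
python3 - <<'E'
import cv2
i=cv2.imread('pics/w11.png')[110:240,80:330]; cv2.imwrite('pics/c11.png',cv2.resize(i,None,fx=3,fy=3,interpolation=cv2.INTER_CUBIC))
E
```

```text
pad dark 192 [-10.5 -10.4 -10.2  -8.3  -7.3] y [-24.  11.] z [42. 79.]
jaw plate top 558 [-36.  -35.8 -31.   37.8  43.8] y [-26.  12.] z [83. 87.]
jar body 1635 [23.5 23.9 34.1 82.4 84.4] y [-29.  13.] z [44. 92.]
lid 3552 [24.6 27.6 50.2 73.9 77.3] y [-24.  21.] z [111. 114.]
paddle 644 [-89.9 -88.2 -80.3 -74.  -73.3] y [-12.  10.] z [117. 142.]
```

View pics/c11.png

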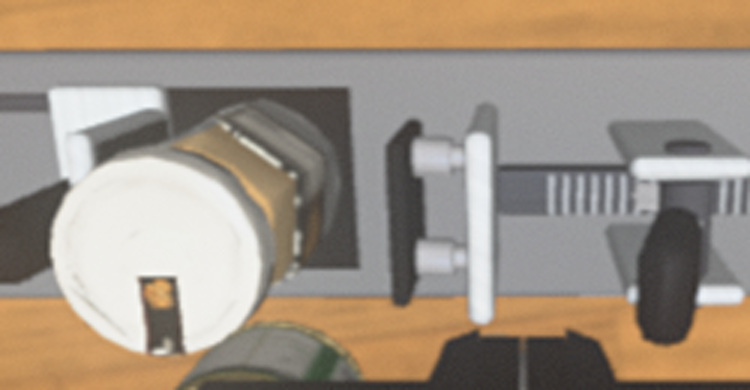

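```bash
python3 -m pendant '[[1,[0,0,0.5],[0,0,0]],[1,[0,0,0.5],[0,0,0]],[1,[0,0,0.42],[0,0,0]],[1,[0,0,0],[0,0,0]],[1,[0,0.1,0],[0,0,0]],[1,[0,0,0],[0,0,0]]]'|head -1; python3 st.py| sed 's/tool x.*//'; for i in 1; do python3 -m pendant '[[1,[0,0.06,0],[0,0,0]],[1,[0,0.06,0],[0,0,0]],[1,[0,0,0],[0,0,0]]]'|head -1;python3 st.py| sed 's/tool x.*//'; python3 -m pendant '[[1,[0,0.06,0],[0,0,0]],[1,[0,0.06,0],[0,0,0]],[1,[0,0,0],[0,0,0]]]'|head -1;python3 st.py| sed 's/tool x.*//'; done; python3 pad.py w12 1
```

```text
time_s: 15.02
t 15.03 clamp xyz of grasp pt [-0.0517, 0.0003] z 0.1346 
F clamp [-0.12138457  0.53231476] -0.004037380962690615 gap 0.0003188028091791411 gf 0.0
time_s: 15.4
t 15.4 clamp xyz of grasp pt [-0.0573, 0.0002] z 0.134 
F clamp [ 1.68572155 -0.3058582 ] 2.4843267030531697 gap 0.00033694067651005054 gf 0.9140756889246404
time_s: 15.78
t 15.78 clamp xyz of grasp pt [-0.0633, 0.0002] z 0.1339 
F clamp [3.47463508 0.45771051] 3.3677464922581724 gap 0.0005724719301541685 gf 1.9090110808610916
pad dark 1125 [-10.4 -10.2  -9.8  24.6  25.7] y [-24.  13.] z [39. 80.]
jaw plate top 1163 [-36.  -35.5 -30.5  39.4  43.8] y [-26.  12.] z [82. 87.]
jar body 4200 [23.3 23.8 32.8 81.7 84.1] y [-29.  14.] z [45. 93.]
lid 7029 [24.1 26.6 49.  73.5 77.2] y [-24.  19.] z [111. 114.]
paddle 1379 [-93.8 -91.7 -73.8 -64.4 -63.6] y [-13.  -7.] z [115. 147.]
```

```bash
python3 -m pendant '[[1,[0,0.06,0],[0,0,0]],[1,[0,0.06,0],[0,0,0]],[1,[0,0.06,0],[0,0,0]],[1,[0,0.06,0],[0,0,0]],[1,[0,0,0],[0,0,0]]]'|head -1;python3 st.py| sed 's/tool x.*//'; python3 pad.py w13 1|head -2;python3 -m pendant '[[1,[0,0.06,0],[0,0,0]],[1,[0,0.04,0],[0,0,0]],[1,[0,0,0],[0,0,0]]]'|head -1;python3 st.py| sed 's/tool x.*//'; python3 pad.py w14 1
```

```text
time_s: 16.45
t 16.45 clamp xyz of grasp pt [-0.0756, 0.0] z 0.1337 
F clamp [4.04553676 0.55357763] 2.5159101129586117 gap 0.0006982137961377985 gf 1.7691642397585383
pad dark 1293 [-4.2 -4.1 -3.6 24.7 25.9] y [-24.  13.] z [38. 80.]
jaw plate top 1224 [-29.7 -29.3 -24.   39.6  43.9] y [-26.  12.] z [82. 87.]
time_s: 16.88
t 16.88 clamp xyz of grasp pt [-0.0802, 0.0] z 0.1338 
F clamp [ 5.4163254  -0.35565529] 4.277788438124644 gap 0.0003953659513645225 gf 2.94066927395761
pad dark 1334 [-1.8 -1.6 -1.1 24.9 25.8] y [-24.  13.] z [38. 79.]
jaw plate top 1218 [-27.3 -26.8 -21.6  39.8  44.4] y [-26.  12.] z [82. 87.]
jar body 4558 [23.2 23.7 31.3 81.  83. ] y [-29.  14.] z [44. 93.]
lid 5080 [23.8 25.4 41.9 59.7 61.9] y [-25.  20.] z [110. 114.]
paddle 2206 [-105.7 -102.9  -84.9  -68.8  -66.5] y [-13.  -7.] z [116. 148.]
```

View pics/w14.png

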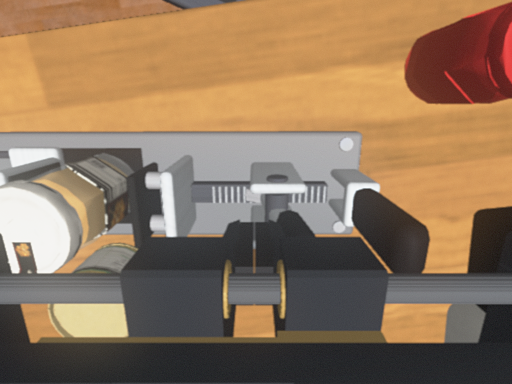

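The fingers sit on the jar side of the paddle at (250,230), the pad is at (143,210) and the jar is clear. The jaw has advanced about 9 mm. I'll finish this stroke and then return.

```bash
python3 -m pendant '[[1,[0,0.04,0],[0,0,0]],[1,[0,0.04,0],[0,0,0]],[1,[0,0,0],[0,0,0]]]'|head -1;python3 st.py| sed 's/tool x.*//'; python3 pad.py w15 1 | head -2;python3 -m pendant '[[1,[0,-0.2,0],[0,0,0]],[1,[0,-0.2,0],[0,0,0]],[1,[0,-0.1,0],[0,0,0]],[1,[0,-0.08,0],[0,0,0]],[1,[0,0,0],[0,0,0]],[1,[0,0,0],[0,0,0]]]'|head -1;python3 st.py| sed 's/tool x.*//'; python3 pad.py w16 1 | head -2;python3 -m pendant '[[1,[0,0.1,0],[0,0,0]],[1,[0,0.1,0],[0,0,0]],[1,[0,0.1,0],[0,0,0]],[1,[0,0.1,0],[0,0,0]],[1,[0,0.08,0],[0,0,0]],[1,[0,0,0],[0,0,0]],[1,[0,0,0],[0,0,0]]]'|head -1;python3 st.py| sed 's/tool x.*//'; python3 pad.py w17 1
```

```text
time_s: 17.3
t 17.3 clamp xyz of grasp pt [-0.0842, 0.0] z 0.1337 
F clamp [ 5.18907774 -0.39713587] 4.6577155296138555 gap 0.00033223136544973075 gf 2.8416670113801956
pad dark 1338 [-0.2 -0.   0.5 24.4 25.6] y [-24.  13.] z [40. 79.]
jaw plate top 1249 [-25.7 -25.2 -20.   39.4  43.9] y [-26.  13.] z [82. 87.]
time_s: 18.1
t 18.1 clamp xyz of grasp pt [-0.0555, -0.0] z 0.1337 
F clamp [-0.41311388  0.00227782] 0.4051766723823735 gap 0.00028740032705335406 gf 0.0
pad dark 1274 [-0.   0.1  0.7 24.7 25.4] y [-24.  12.] z [39. 80.]
jaw plate top 1152 [-25.6 -25.2 -20.1  39.2  44. ] y [-26.  12.] z [82. 87.]
time_s: 19.02
t 19.02 clamp xyz of grasp pt [-0.0792, 0.0002] z 0.1338 
F clamp [5.30877733 0.44979198] 5.308450295916555 gap 0.0003073169676746772 gf 2.402001761365682
pad dark 1189 [ 7.8  8.   8.5 24.3 25.4] y [-24.  12.] z [40. 78.]
jaw plate top 1242 [-17.8 -17.2 -12.   39.6  44. ] y [-27.  12.] z [82. 87.]
jar body 4884 [ 6.3  9.  29.8 81.1 83.1] y [-29.  16.] z [48. 93.]
lid 5223 [23.8 25.4 42.5 60.6 62.9] y [-25.  20.] z [110. 114.]
paddle 2215 [-104.4 -101.9  -83.8  -67.8  -65.6] y [-13.  -7.] z [117. 148.]
```

```bash
python3 -m pendant '[[1,[0,0.05,0],[0,0,0]],[1,[0,0.04,0],[0,0,0]],[1,[0,0,0],[0,0,0]]]'|head -1;python3 st.py| sed 's/tool x.*//'; python3 pad.py w18 1 | head -2;python3 -m pendant '[[1,[0,-0.2,0],[0,0,0]],[1,[0,-0.2,0],[0,0,0]],[1,[0,-0.1,0],[0,0,0]],[1,[0,-0.08,0],[0,0,0]],[1,[0,0,0],[0,0,0]],[1,[0,0,0],[0,0,0]]]'|head -1;python3 st.py| sed 's/tool x.*//'; python3 pad.py w19 1 | head -2;python3 -m pendant '[[1,[0,0.1,0],[0,0,0]],[1,[0,0.1,0],[0,0,0]],[1,[0,0.1,0],[0,0,0]],[1,[0,0.08,0],[0,0,0]],[1,[0,0,0],[0,0,0]],[1,[0,0,0],[0,0,0]]]'|head -1;python3 st.py| sed 's/tool x.*//'; python3 pad.py w20 1
```

```text
time_s: 19.45
t 19.45 clamp xyz of grasp pt [-0.0836, 0.0002] z 0.1338 
F clamp [5.69356884 0.86296574] 4.02576078121599 gap -2.1689323200850172e-05 gf 2.8995134867727757
pad dark 1227 [ 9.4  9.7 10.2 24.1 25.8] y [-24.  13.] z [43. 78.]
jaw plate top 1220 [-16.1 -15.6 -10.6  39.4  44. ] y [-27.  12.] z [82. 87.]
time_s: 20.25
t 20.25 clamp xyz of grasp pt [-0.055, -0.0] z 0.1337 
F clamp [ 0.44752522 -0.44664696] -0.36637953079560137 gap 0.0004517203825101036 gf 0.0
pad dark 1216 [ 9.7  9.8 10.2 24.3 25.4] y [-24.  13.] z [39. 80.]
jaw plate top 1141 [-15.9 -15.4 -10.5  38.5  43.8] y [-26.  12.] z [82. 87.]
time_s: 21.05
t 21.05 clamp xyz of grasp pt [-0.0738, 0.0001] z 0.1337 
F clamp [3.02592383 0.98435854] 2.0876729687615265 gap 0.00022761943812819212 gf 1.5240561763494043
pad dark 1108 [14.9 15.1 15.6 16.6 17.9] y [-24.  12.] z [40. 78.]
jaw plate top 1219 [-10.6 -10.1  -5.1  39.8  44.1] y [-26.  12.] z [82. 87.]
jar body 4710 [ 7.2 11.3 30.6 81.5 84. ] y [-29.  17.] z [48. 93.]
lid 5961 [24.  25.8 44.9 65.3 67.6] y [-25.  20.] z [110. 114.]
paddle 2114 [-99.8 -97.6 -79.  -63.7 -62.4] y [-13.  -7.] z [116. 148.]
```

```bash
for k in 21 22; do python3 -m pendant '[[1,[0,0.05,0],[0,0,0]],[1,[0,0.05,0],[0,0,0]],[1,[0,0,0],[0,0,0]]]'|head -1;python3 st.py| sed 's/tool x.*//'; python3 pad.py w$k 1 ; done
```

```text
time_s: 21.48
t 21.48 clamp xyz of grasp pt [-0.0788, 0.0001] z 0.1338 
F clamp [5.65528843 0.72425245] 4.7262727592200005 gap 0.00028612183630527554 gf 2.7507138764485717
pad dark 1075 [16.7 17.  17.5 18.4 19.4] y [-24.  12.] z [43. 78.]
jaw plate top 1226 [-8.4 -7.9 -2.9 39.5 43.8] y [-26.  12.] z [82. 87.]
jar body 4603 [10.2 14.3 30.9 81.2 83.2] y [-29.  18.] z [47. 93.]
lid 5266 [23.9 25.5 42.7 61.1 63.2] y [-25.  20.] z [110. 114.]
paddle 2202 [-103.9 -101.2  -83.3  -67.4  -65.1] y [-13.  -7.] z [116. 148.]
time_s: 21.9
t 21.9 clamp xyz of grasp pt [-0.0835, 0.0001] z 0.1338 
F clamp [6.50923291 1.15562497] 4.739358657304884 gap 0.0003533272015214825 gf 3.732458520680666
pad dark 1022 [16.8 17.  17.5 18.5 19.7] y [-24.  12.] z [45. 78.]
jaw plate top 1239 [-6.6 -6.  -1.  39.4 44. ] y [-26.  13.] z [82. 87.]
jar body 4415 [13.1 16.9 31.  80.9 82.8] y [-29.  18.] z [48. 93.]
lid 4546 [23.8 25.2 40.2 56.1 58.6] y [-25.  19.] z [110. 114.]
paddle 2261 [-110.1 -106.8  -88.4  -72.2  -69.9] y [-13.  -7.] z [116. 148.]
```

View pics/w22.png

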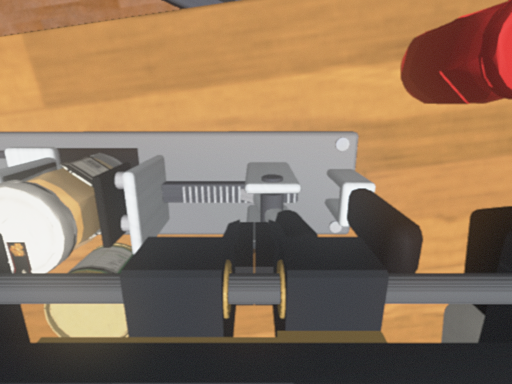

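The pad now touches the jar at about (120,180) and is pressed in about 2 mm (pad still, jaw moved on). One more part stroke for the remaining 6 mm, in small steps.

```bash
python3 -m pendant '[[1,[0,-0.2,0],[0,0,0]],[1,[0,-0.2,0],[0,0,0]],[1,[0,-0.1,0],[0,0,0]],[1,[0,-0.08,0],[0,0,0]],[1,[0,0,0],[0,0,0]],[1,[0,0,0],[0,0,0]]]'|head -1;python3 st.py| sed 's/tool x.*//'; python3 pad.py w23 1 | head -2;python3 -m pendant '[[1,[0,0.1,0],[0,0,0]],[1,[0,0.1,0],[0,0,0]],[1,[0,0.08,0],[0,0,0]],[1,[0,0,0],[0,0,0]],[1,[0,0,0],[0,0,0]]]'|head -1;python3 st.py| sed 's/tool x.*//'; python3 pad.py w24 1|head -2
python3 -m pendant '[[1,[0,0.03,0],[0,0,0]],[1,[0,0.03,0],[0,0,0]],[1,[0,0,0],[0,0,0]],[1,[0,0,0],[0,0,0]]]'|head -1;python3 st.py| sed 's/tool x.*//'; python3 pad.py w25 1
```

```text
time_s: 22.7
t 22.7 clamp xyz of grasp pt [-0.055, 0.0] z 0.1338 
F clamp [ 0.32769164 -0.36219562] -0.7465657174912964 gap 0.0005620467128324062 gf 0.0
pad dark 1003 [17.  17.2 17.6 19.1 20.8] y [-24.  12.] z [36. 79.]
jaw plate top 1154 [-6.5 -6.  -1.2 39.1 43.8] y [-26.  12.] z [82. 87.]
time_s: 23.38
t 23.38 clamp xyz of grasp pt [-0.0687, 0.0004] z 0.1343 
F clamp [ 4.65103091 -1.32035782] 5.279710335879163 gap 0.00047806528192996945 gf 2.695796024054289
pad dark 905 [17.  17.2 17.7 18.9 19.9] y [-24.  12.] z [43. 78.]
jaw plate top 1198 [-4.8 -4.3  0.6 39.1 43.9] y [-27.  12.] z [82. 87.]
time_s: 23.92
t 23.93 clamp xyz of grasp pt [-0.0715, 0.0005] z 0.1344 
F clamp [ 5.61429537 -0.91787196] 6.020214116470868 gap 0.00012320877719354685 gf 3.32521645585075
pad dark 883 [17.1 17.3 17.8 18.8 19.7] y [-24.  12.] z [46. 78.]
jaw plate top 1194 [-3.7 -3.2  1.6 38.8 43.9] y [-26.  12.] z [82. 87.]
jar body 4242 [14.6 17.6 33.  81.6 84. ] y [-29.  17.] z [48. 93.]
lid 6335 [24.1 26.1 46.2 67.9 70.6] y [-25.  20.] z [110. 114.]
paddle 1968 [-97.9 -96.1 -78.  -63.4 -62.3] y [-13.  -7.] z [117. 148.]
```

```bash
for k in 26 27; do python3 -m pendant '[[1,[0,0.04,0],[0,0,0]],[1,[0,0.03,0],[0,0,0]],[1,[0,0,0],[0,0,0]],[1,[0,0,0],[0,0,0]]]'|head -1;python3 st.py| sed 's/tool x.*//'; python3 pad.py w$k 1|head -4; done
```

```text
time_s: 24.48
t 24.48 clamp xyz of grasp pt [-0.075, 0.0005] z 0.1344 
F clamp [ 6.35796184 -0.79500338] 6.694210516085257 gap 0.00016341000074796794 gf 3.4136666357517242
pad dark 809 [17.2 17.3 17.9 18.9 19.9] y [-24.  12.] z [47. 78.]
jaw plate top 1213 [-2.3 -1.8  3.1 39.6 43.9] y [-26.  12.] z [82. 87.]
jar body 4228 [16.4 18.1 33.3 81.7 84. ] y [-29.  17.] z [48. 93.]
lid 5893 [24.1 25.9 44.7 65.  67.3] y [-25.  20.] z [110. 114.]
time_s: 25.02
t 25.02 clamp xyz of grasp pt [-0.0783, 0.0005] z 0.1344 
F clamp [7.25671552 0.24297481] 6.2739457325738295 gap 0.0005656485128139643 gf 3.9692066609859467
pad dark 728 [17.1 17.3 17.8 19.1 20. ] y [-24.  12.] z [49. 78.]
jaw plate top 1218 [-0.9 -0.3  4.7 39.3 44. ] y [-26.  12.] z [82. 87.]
jar body 4316 [ 5.4 17.8 32.7 81.4 83.6] y [-29.  17.] z [48. 93.]
lid 5436 [24.  25.7 43.4 62.1 64.3] y [-25.  20.] z [110. 114.]
```

```bash
python3 -m pendant '[[1,[0,0.02,0],[0,0,0]],[1,[0,0,0],[0,0,0]],[1,[0,0,0],[0,0,0]],[1,[0,0,0],[0,0,0]],[1,[0,0,0],[0,0,0]],[1,[0,0,0],[0,0,0]]]'|head -1;python3 st.py| sed 's/tool x.*//'; python3 pad.py w28 1|head -4;python3 -m pendant '[[1,[0,0,0],[0,0,0]],[1,[0,0,0],[0,0,0]],[1,[0,0,0],[0,0,0]],[1,[0,0,0],[0,0,0]]]'|head -1; python3 pad.py w29 1|head -2
```

```text
time_s: 25.82
t 25.82 clamp xyz of grasp pt [-0.0789, 0.0006] z 0.1344 
F clamp [ 9.79478711 -0.86668648] 6.869309306301026 gap 0.0006598019882449825 gf 5.226735749747604
pad dark 715 [17.1 17.3 17.8 18.9 19.9] y [-24.  12.] z [52. 78.]
jaw plate top 1222 [-0.6 -0.1  4.8 39.5 43.6] y [-26.  12.] z [82. 87.]
jar body 4313 [ 5.5 17.8 32.7 81.4 83.5] y [-29.  17.] z [48. 93.]
lid 5338 [24.  25.8 43.  61.7 63.9] y [-25.  20.] z [110. 114.]
time_s: 26.38
pad dark 715 [17.1 17.3 17.9 18.9 19.9] y [-24.  12.] z [51. 78.]
jaw plate top 1218 [-0.6 -0.   4.9 39.6 44.1] y [-26.  12.] z [82. 87.]
```

View pics/w29.png

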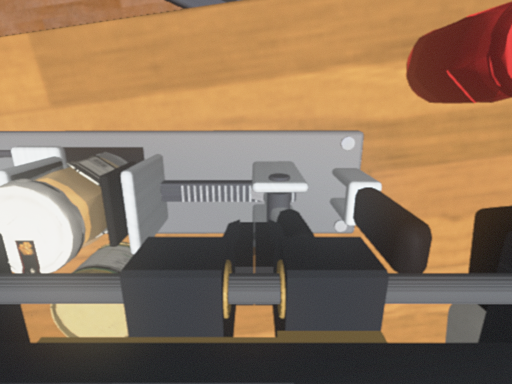

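The pad is steadily pressed in about 7.9 mm, with the jar at (60,215) between pad and stop and the trigger held at (255,230).

```bash
python3 -c "
from workcell import ctrl
print(ctrl.close_job())"
```

```text
the job is handed in; nothing more can be done
None
```

The job is handed in: the end stop rests against the jar (which moved about 2 mm), the pad is pressed in about 7.9 mm by trigger alone, the trigger is still held squeezed, and the arm did not touch the jar or the things nearby.

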